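# Set the slicing stop against its play and load the cheese

## Task

Set the steel stop of the cheese-slicing guide so that its pointer lines up with the marker tab, using the T-handle knob. The rack drive has play, so always come to the mark from the outside: first wind the stop back until the pointer is clearly past the tab (half a centimetre or more) on the knob's side, then wind it in toward the cheese until pointer and tab line up (if you go too far, back off and come in again), and let go. Then slide the block of cheese along the trough and press it firmly against the stop, holding about 10 N for half a second, without shifting the stop off the mark, leave it resting there, and leave the other things on the hob, and the tab, where they are.

Things in the scene. Friction and masses are not known exactly. Their poses are not given: they have to be found in the camera images.
- guide: slicing guide fixed on the hob: wooden board 430 (y) x 150 (x -85 to 65) x 14 mm. Origin on the hob, mid-length; +y runs from cheese to knob, +x away from the robot, z up. Trough 68 mm wide centred on x=0, y -205 to 105 mm, rails 10 mm thick, 14 mm above the board. Grey gear housing 82 x 90 mm at x=-15, y=160, top 57 mm above the hob. Scale strip at the -x side, lines every 10 mm
- stop_knob (a joint): angle of the knob, rad; grows counter-clockwise seen from above. Counter-clockwise moves the rack bar outward (guide's +y, away from the cheese) 15 mm per rad, clockwise inward. Starts within 0.2 of 0; end stops at -1.5 and 5.0. Stiff (0.3 N m), stays where it is left, so it can be let go and gripped again
- knob_grip (a point): point on the knob's vertical axis at the height to grip it (86 mm above the hob). The knob is a black upright bar 60 mm long (this point's x), 14 mm thick (its y), from 62 to 100 mm above the hob; nothing else of the guide stands beside it above 60 mm
- outer_collar (a point): on the axis of the steel rack bar: inner face of its outer collar (the one nearer the knob). The stop's forked lug sits between the bar's two collars with 10 mm of free play in all, so after each reversal the knob turns about 0.67 rad before the stop moves
- lug_face (a point): on the stop: the face of its lug that looks toward the knob (+y). Distance along the guide's y from here to outer_collar is 0 when the outer collar pushes the stop inward (play taken up) and 10 mm when the inner collar pulls it outward
- stop_face (a point): on the stop: middle of its flat steel plate (62 mm wide, 46 mm high, 6 mm thick) that the cheese is pressed against; the face looks to the guide's -y. The drive holds up to about 20 N of push once its play is taken up
- pointer (a point): tip of the thin steel pointer that reaches from the stop plate over the front rail to the scale strip; level (in the guide's y) with the stop face. It starts 9 to 35 mm inward (guide's -y) of the tab
- tab_line (a point): centre line of the marker tab, a small dark steel clip with an upright fin on the scale strip, 14 mm wide along y, tightly clamped at a place that differs each time. The pointer is on the mark when it has the same y in the guide's frame as this point
- cheese_centre (a point): centre of the loose block of hard cheese lying in the trough: 60 mm wide across the trough (its x), 110 mm long along the trough (its y), 55 mm high, 0.2 to 0.4 kg. Its underside is 14 mm above the hob. It starts with its near end 35 to 65 mm from the stop and can be pushed at its far (-y) end or gripped across its width
- honey_jar: bystander: honey jar, 63 mm wide, 95 mm high, behind the guide; origin under its centre
- spice_jar: bystander: spice jar, 45 mm wide, 100 mm high, behind the guide; origin under its centre
- salt_shaker: bystander: salt shaker, 44 mm wide, 90 mm high, near the knob end of the guide; origin under its centre
- tumbler: bystander: drinking glass, 80 mm wide, 91 mm high, right; origin under its centre
- tin: bystander: low food tin, 75 mm wide, 58 mm high, right front; origin under its centre
- stop: the steel stop: plate, forked lug and pointer in one piece, sliding along the guide's y with 4 N of friction, moved only when a collar or something else pushes it. Origin lies on the hob below the middle of the plate's cheese-side face
Things that resemble listed ones, but are neither listed nor needed, are in the scene too. What is shaped like the part that bears cheese_centre but red is not meant.

How it is judged:
By the outcome, as a careful person would: the job done as asked, in the order asked, and still so for the second after the job is handed in, with the robot touching nothing.
It also fails if it takes over 72 s, if anything falls off the work surface, if the arm or the gripper's body presses on something with over 40 N, if the wrist force passes 120 N, or if a joint passes its speed limit or range.

## Robot

A 7-joint arm with a two-finger parallel gripper is mounted at the origin on a cart in front of the work surface, level with it; the furniture and walls round the work are solid. World frame = base frame: x ahead of the robot, y to its left, z up, the work surface at z = 0. Lengths are in m, angles in rad, forces in N, time in s.
With the tool pointing down it reaches from about 0.35 to 0.9 m from the base axis. Payload 19.9 kg.
Tool frame: the origin (TCP) lies between the finger pads; the fingertips stand 14 mm ahead of it and the grasp point (between the pads) lies 5 mm behind it (ctrl.tips_ahead is the z of the fingertips in the tool frame, in m); z points along the fingers, y is the line along which they close (so a half turn about z gives the same grasp; the last joint's range is limited). The gripper opens to 85 mm and grips with 20 to 120 N. Pads are 22 mm wide; open, the fingers measure 114 mm over their backs; the gripper's body (76 mm by 85 mm) begins 54 mm behind the grasp point. The pads swing forward as they close: fully open they stand 13 mm farther back than shut.
Start: joints at [-1.379, 0.417, -0.01, 1.614, 0.005, 1.111, -0.053], TCP at [0.145, 0.608, 0.245] pointing down, gripper open.
Joint ranges: [-2.81, 2.81], [-0.39, 2.02], [-1.27, 1.25], [0.06, 2.57], [-1.19, 4.33], [0.19, 2], [-2.82, 2.82]. Speed limits (rad/s): [1.89, 1.89, 2.39, 2.39, 3.01, 3.01, 3.01].

## Interface

Orientations are given as a rotation vector (axis times angle).
In Python, from plant import ctrl, hand, imaging, ticket gives the robot as it stands. The module is installed in compiled form; this text tells all that it offers. Calls block until the motion is done:
- ctrl.goto(position, orientation): joint-space move of the TCP to a pose.
- ctrl.move_linear(position, vel=0.15, frame=None): straight line of the TCP; frame=None keeps the orientation; vel is the mean speed in m/s.
- ctrl.set_joints(angles): joint-space move.
- hand.command_gripper(opening): opening from 0.0 (shut) to 1.0 (fully open); the grip force is fixed at half the most; returns when the fingers have stopped.
- ctrl.sleep(seconds).
- ctrl.ik(position, orientation): joint angles nearest the present ones, or None.
- ctrl.observe(): the state.
- imaging.read_camera(name): name is "side" or "top"; returns a dict with "frame" (400x640x3 uint8, red, green, blue), "fx", "fy", "cx", "cy" (pixels), "T" (4x4, takes a point from camera to world coordinates). Camera axes: x right, y down, z forward; pixel columns grow to the right and rows downward; lengths in m; the calibration is good to about 2 mm. A picture is of the moment at which its call begins. There is no depth.
A pose or a line that the arm cannot do raises ctrl.MotionError and nothing moves.
- ticket.sign_off(): hands the job in; it is judged then, once.
The state is a dict: "t": time; "qpos": joint angles; "qvel": joint speeds; "joint_efforts": joint torques, N m; "position": TCP position; "orientation": TCP orientation; "contact_force": force on the tool from outside, world axes, zero at the start; "wrist_torque": the same for the moment, N m; "width": opening from 0.0 (shut) to 1.0 (fully open); "grip_force": force on a finger pad.
Only numpy, scipy, OpenCV 4.12 (cv2) and the standard library are available. Lean on these libraries where they do the work, as an engineer would, in place of code of your own. Each camera call takes 0.05 s, during which the arm holds its last target. There are 200 camera calls.

## Working session

There is one attempt and no reset: what is moved stays moved. The work goes in short steps, each a Python script; the robot and the scene stay as the last script left them, time stands still between calls to the robot, and variables do not carry over. Pictures are saved under pics/ and viewed, at most 10 in all, crops included, and the job is handed in when it is done.

```bash
mkdir -p pics; ls
python3 - <<'E'
from plant import ctrl,hand,imaging,ticket
import cv2,numpy as np
np.set_printoptions(precision=4,suppress=True)
for n in("top","side"):
    r=imaging.read_camera(n); cv2.imwrite(f"pics/{n}0.png",r["frame"][:,:,::-1]); print(n,r["fx"],r["fy"],r["cx"],r["cy"]);print(r["T"])
s=ctrl.observe();print(s)
E
```

```text
pics
top 395.2179042011094 395.2179042011094 318.75888913592456 194.17249989468644
[[ 0.0047 -0.9911  0.1329  0.4696]
 [-0.9998 -0.0069 -0.016  -0.0221]
 [ 0.0168 -0.1328 -0.991   1.1816]
 [ 0.      0.      0.      1.    ]]
side 371.2640187412033 371.2640187412033 321.1066252242534 189.81856219238674
[[-0.7083  0.3136 -0.6324  1.1996]
 [ 0.7054  0.2791 -0.6516  0.5821]
 [-0.0278 -0.9076 -0.4189  0.4685]
 [ 0.      0.      0.      1.    ]]
{'t': 0.1, 'qpos': array([-1.3785,  0.4179, -0.0103,  1.6141,  0.0047,  1.1107, -0.053 ]), 'qvel': array([ 0.0002, -0.0009,  0.0005, -0.0015, -0.0002,  0.0005,  0.0003]), 'joint_efforts': array([  0.0006, -86.5826,   0.68  , -43.5633,   0.0192,   0.005 ,
        -0.    ]), 'position': array([0.1447, 0.6077, 0.2447]), 'orientation': array([-0.3663, -3.1201,  0.0018]), 'contact_force': array([-0.4343,  0.2594, -0.0321]), 'wrist_torque': array([-0.0131,  0.0026, -0.0344]), 'grip_force': 0.0, 'width': 0.9993365004803245}
```

View pics/top0.png

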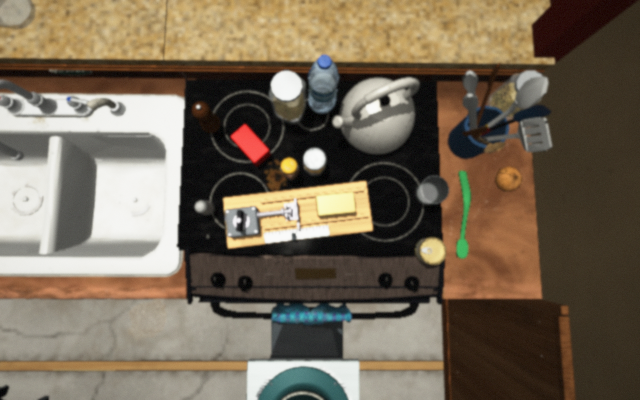

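View pics/side0.png

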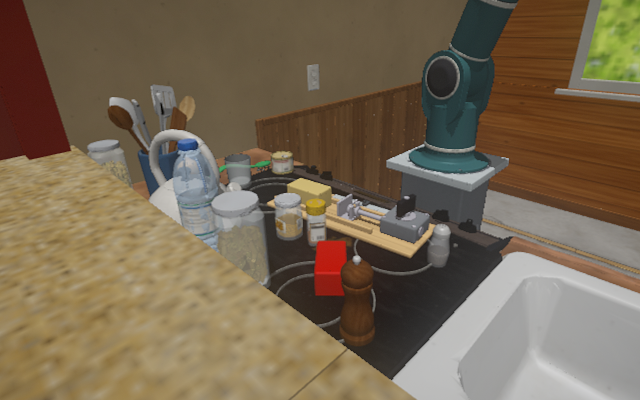

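The top view shows the guide at px (225–372, 185–248): yellow cheese at (336,205), knob/housing at (242,220), stop at (290,212). The red block at (250,145) is the decoy. I'll confirm this in one enlarged crop (top above, side below).

Run:
```python
import cv2,numpy as np
t=cv2.imread("pics/top0.png");s=cv2.imread("pics/side0.png")
a=cv2.resize(t[178:252,220:380],(800,370),interpolation=cv2.INTER_CUBIC)
b=cv2.resize(s[180:255,265:465],(610,229),interpolation=cv2.INTER_CUBIC)
b=cv2.copyMakeBorder(b,0,0,0,190,cv2.BORDER_CONSTANT)
cv2.imwrite("pics/crop0.png",np.vstack([a,b]))
```

```text
(no output)
```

View pics/crop0.png

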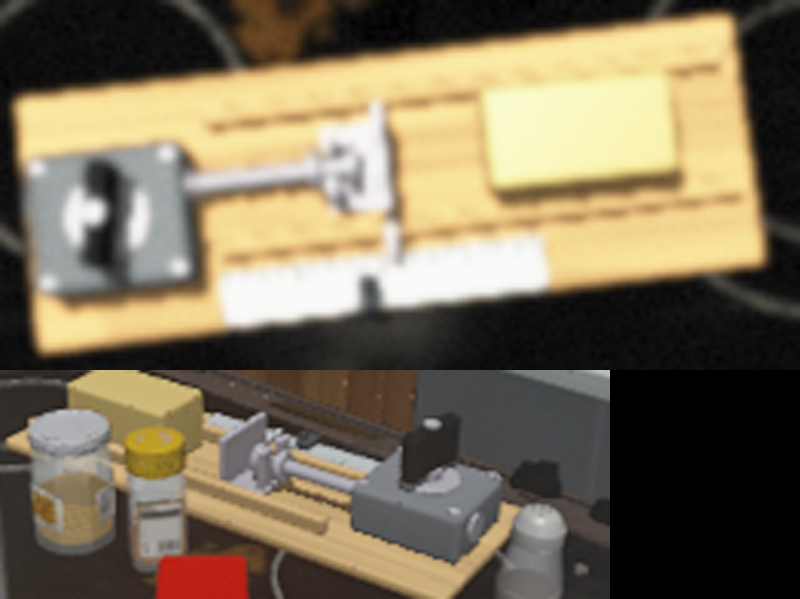

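The crop confirms the setup: the yellow block at crop (580,130) is the cheese (it lies in the trough), and the red one is not. The pointer tip is at about (395,258), i.e. top px (299,229.6). The tab is at about (370,293), i.e. px (294,236.6), so the pointer starts roughly 17 mm inward. The knob's cap screw is at top px (239.4,220.4) and side px (407,198).

```bash
cat > h.py <<'E'
from plant import ctrl,hand,imaging,ticket
import cv2,numpy as np
from scipy.spatial.transform import Rotation as R
np.set_printoptions(precision=4,suppress=True)
def ray(c,p):
    d=np.array([(p[0]-c["cx"])/c["fx"],(p[1]-c["cy"])/c["fy"],1.]);T=c["T"]
    return T[:3,3],T[:3,:3]@d
def plane(c,p,z):
    o,d=ray(c,p);return o+d*(z-o[2])/d[2]
def tri(c1,p1,c2,p2):
    o1,d1=ray(c1,p1);o2,d2=ray(c2,p2)
    s=np.linalg.lstsq(np.c_[d1,-d2],o2-o1,rcond=None)[0]
    a,b=o1+s[0]*d1,o2+s[1]*d2
    return (a+b)/2,np.linalg.norm(a-b)
def proj(c,P):
    q=c["T"][:3,:3].T@(np.asarray(P)-c["T"][:3,3]);return np.array([c["cx"]+c["fx"]*q[0]/q[2],c["cy"]+c["fy"]*q[1]/q[2]])
def cam(n,k=1):
    r=imaging.read_camera(n);fs=[r["frame"].astype(float)]
    fs+=[imaging.read_camera(n)["frame"].astype(float) for _ in range(k-1)]
    r["frame"]=np.mean(fs,0);return r
def sub(c,p,z,h):return plane(c,p,z)
E
python3 - <<'E'
from h import *
t=cam("top",4);s=cam("side",4);np.save("pics/t.npy",t["frame"]);np.save("pics/s.npy",s["frame"])
f=t["frame"].astype(np.uint8)
hsv=cv2.cvtColor(f,cv2.COLOR_RGB2HSV);H,S,V=cv2.split(hsv)
roi=np.zeros_like(H);roi[175:255,215:380]=1
m=((V>110)&(roi>0)).astype(np.uint8)
m=cv2.morphologyEx(m,cv2.MORPH_OPEN,np.ones((3,3)))
cs,_=cv2.findContours(m,0,2);c=max(cs,key=cv2.contourArea)
pts=np.array([plane(t,p,.014)[:2] for p in c[:,0,:].astype(float)],np.float32)
# robust: min area rect of hull
r=cv2.minAreaRect(pts);print("board",r);print(cv2.boxPoints(r))
# cheese: yellow less saturated, top
for n,cc,box in(("top",t,(185,222,312,362)),("side",s,(178,210,283,335))):
    g=cc["frame"].astype(np.uint8)[box[0]:box[1],box[2]:box[3]]
    h=cv2.cvtColor(g,cv2.COLOR_RGB2HSV)
    print(n,h[::5,::6,0]);print(h[::5,::6,1]);print(h[::5,::6,2])
E
```

```text
board ((0.5672135353088379, 0.02175620198249817), (0.15406502783298492, 0.43308258056640625), 7.239922046661377)
[[ 0.4635  0.2269]
 [ 0.5181 -0.2028]
 [ 0.6709 -0.1834]
 [ 0.6163  0.2463]]
top [[13 17 17 18 21 23 24 24 23]
 [24 24 24 23 23 23 23 22 19]
 [21 25 27 28 29 29 28 22 21]
 [23 29 30 29 29 28 28 22 21]
 [21 29 29 29 29 28 27 25 21]
 [21 27 29 29 28 28 27 24 23]
 [23 20 22 20 18 17 18 17 23]
 [21 22 19 19 18 18 18 20 21]]
[[ 99 127 128 124 106 100  91  90  93]
 [ 87  86  89  92  92 100  99 101 117]
 [104  93  75  67  62  62  66 108 104]
 [ 94  53  49  54  59  64  69 111 105]
 [105  64  52  59  63  67  72 101 103]
 [106  84  56  61  66  74  80 103  96]
 [ 97 120 122 128 127 129 128 129  96]
 [106  99 114 115 121 126 122 110 106]]
[[ 31  86 131 197 238 245 249 250 249]
 [249 250 249 249 248 245 245 245 229]
 [240 241 245 248 249 250 250 237 243]
 [249 249 250 250 250 250 250 228 243]
 [242 246 250 250 250 250 250 235 244]
 [242 241 250 250 250 249 248 235 249]
 [248 204 169 131 108 117 147 150 246]
 [242 245 232 232 212 186 211 237 242]]
side [[ 18  19  15  23  11  13  12  16  15]
 [ 18  22  23  23  23  23  24  10  11]
 [ 15  22  22  23  23  23  23  23  19]
 [110 105  20  21  22  22  22  21  21]
 [108 113 105  21  22  22  21  22  19]
 [105 110 120  20  24  24  20  21  19]
 [ 90  19  19  18  22  23  23  20  19]]
[[ 27  21  61 113  60  56  57  85  95]
 [ 13 114 106 106 106 106 103  57  64]
 [ 53 113 112 106 108 107 107 106 107]
 [  6   3  50 113 114 108 110 117 115]
 [  7   6   6 103 114 138 124 116 111]
 [  6   4   4 102 208 205 113 138 109]
 [  2  14  34  78 180 191 189 149 100]]
[[ 95  95  42 190  47  86  81  45  43]
 [100 155 203 203 202 204 184  81  84]
 [ 48 147 166 205 204 203 203 204  86]
 [137 191 154 147 147 196 187 129 113]
 [181 178 178 129 146 152 140 132 175]
 [182 186 138 147 190 188 182 133 166]
 [134 151 181 134 126 148 139 123 202]]
```

```bash
cat >> h.py <<'E'
YAW=np.deg2rad(7.24);X=np.array([np.cos(YAW),np.sin(YAW)]);Y=np.array([-X[1],X[0]]);O=np.array([.5672,.0218])+.010*X
def g2w(x,y,z):return np.r_[O+x*X+y*Y,z]
def w2g(P):d=np.asarray(P)[:2]-O;return np.array([d@X,d@Y,P[2] if len(P)>2 else 0])
def rect(c,x0,x1,y0,y1,z,res=.0005):
    """rows: x from x1 (top) down to x0; cols: y from y1 (left) to y0"""
    xs=np.arange(x1,x0,-res);ys=np.arange(y1,y0,-res)
    g=np.array([[proj(c,g2w(x,y,z)) for y in ys] for x in xs],np.float32)
    return xs,ys,cv2.remap(c["frame"].astype(np.float32),g[...,0],g[...,1],cv2.INTER_CUBIC)
E
python3 - <<'E'
from h import *
t=cam("top",4);s=cam("side",4)
f=t["frame"].astype(np.uint8);hsv=cv2.cvtColor(f,cv2.COLOR_RGB2HSV);H,S,V=[a.astype(int) for a in cv2.split(hsv)]
m=((H>=24)&(H<=32)&(V>225)&(S<95));m[:190]=0;m[222:]=0;m[:,:310]=0;m[:,362:]=0
m=cv2.morphologyEx(m.astype(np.uint8),cv2.MORPH_OPEN,np.ones((3,3)))
cs,_=cv2.findContours(m,0,2);c=max(cs,key=cv2.contourArea)
for z in(.06,.069):
    r=cv2.minAreaRect(np.array([plane(t,p,z)[:2] for p in c[:,0,:].astype(float)],np.float32));print("cheese",z,r,w2g(np.r_[r[0],z]))
ctop=cv2.minAreaRect(c)
print(cv2.boxPoints(ctop))
# cheese corners: side
sh=cv2.cvtColor(s["frame"].astype(np.uint8),cv2.COLOR_RGB2HSV).astype(int)
ms=((sh[...,0]>=21)&(sh[...,0]<=25)&(sh[...,2]>180)&(sh[...,1]>95)&(sh[...,1]<130));ms[:175]=0;ms[215:]=0;ms[:,:280]=0;ms[:,340:]=0
cs,_=cv2.findContours(cv2.morphologyEx(ms.astype(np.uint8),cv2.MORPH_OPEN,np.ones((2,2))),0,2);c2=max(cs,key=cv2.contourArea)
M=cv2.moments(c);M2=cv2.moments(c2);a=(M["m10"]/M["m00"],M["m01"]/M["m00"]);b=(M2["m10"]/M2["m00"],M2["m01"]/M2["m00"])
print("cheese top centroid",a,b,M2["m00"],cv2.boundingRect(c2)); P,e=tri(t,a,s,b);print(P,e,w2g(P))
# knob screw: bright blob inside dark
def blob(c,box,inv):
    g=c["frame"][box[0]:box[1],box[2]:box[3]].mean(2);print(g.astype(int));return g
blob(t,(208,234,231,252),0);blob(s,(190,215,394,418),0)
P,e=tri(t,(239.4,220.4),s,(406.8,198));print("knob",P,e,w2g(P)); print("expected axis",g2w(-.015,.16,.1))
xs,ys,g=rect(t,-.09,.05,-.02,.12,.03);cv2.imwrite("pics/rect0.png",cv2.resize(g[:,:,::-1].clip(0,255),None,fx=2.1,fy=2.1))
print(xs[0],ys[0],g.shape)
E
```

```text
cheese 0.06 ((0.5941892862319946, -0.0870533213019371), (0.05747063457965851, 0.1040336862206459), 3.436631441116333) [ 0.0031 -0.1114  0.06  ]
cheese 0.069 ((0.5931896567344666, -0.08653238415718079), (0.05700947716832161, 0.10319886356592178), 3.4366607666015625) [ 0.0021 -0.1107  0.069 ]
[[316.3812 194.2431]
 [352.6492 192.3342]
 [353.7017 212.3315]
 [317.4337 214.2403]]
cheese top centroid (334.73599166015117, 202.91503778994004) (309.85122699386505, 187.03936605316972) 326.0 (289, 179, 42, 17)
[ 0.5943 -0.0854  0.0623] 0.0016087976826601646 [ 0.0034 -0.1097  0.0623]
[[194 189 182 175 171 169 165 160 157 154 153 154 156 158 157 157 158 161
  162 166 189]
 [164 162 160 157 153 147 136 124 118 120 130 145 153 160 162 162 162 164
  165 168 186]
 [156 159 159 159 155 141 113  87  79  80  91 113 136 154 163 163 164 165
  166 166 173]
 [161 161 161 161 156 132  95  60  51  49  51  70 102 136 156 164 164 164
  165 166 167]
 [163 163 162 162 153 127  86  54  48  41  30  39  74 116 143 157 162 165
  166 166 166]
 [163 163 163 161 152 124  82  54  48  37  26  24  53  91 120 138 154 164
  1
[... 3873 characters left out ...]
9  38  36  40
   53  62  70  71  53  63]
 [133 120  74  37  41  42  43  42  41  41  41  40  39  36  34  51  71  68
   64  62  93 123 115 102]
 [135 128  82  37  40  42  43  42  41  41  40  38  34  64 131 146  92 121
  156 140 129 133 132 128]
 [131 121  88  37  41  42  43  42  41  40  37  53 108 143 144 134 135 163
  173 169 158 139 131 133]
 [134 128  88  37  41  42  43  41  39  38  50  95 131 134 115 125 156 171
  170 170 169 155 134 132]]
knob [0.5407 0.178  0.0963] 0.0018185397361759274 [-0.0166  0.1583  0.0963]
expected axis [0.5421 0.1799 0.1   ]
0.05 0.12 (280, 280, 3)[ WARN:0@6.523] global loadsave.cpp:1063 imwrite_ Unsupported depth image for selected encoder is fallbacked to CV_8U.
```

View pics/rect0.png

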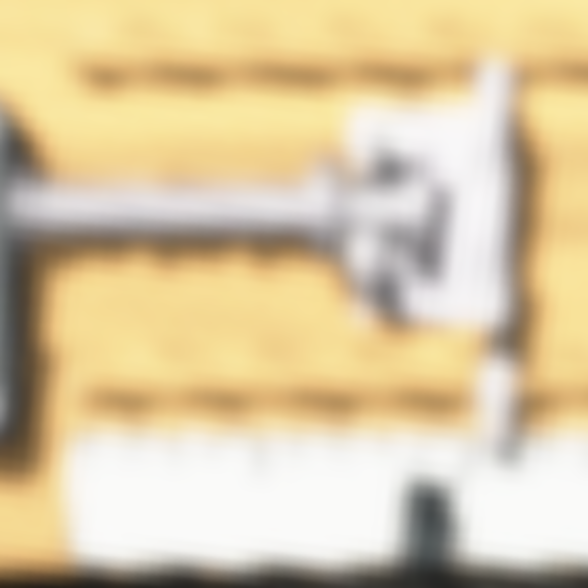

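The rectified strip shows the pointer centre at about col 501 (guide y ≈ 0.001), the tab centre at about col 430 (y ≈ 0.0176), and the collar and rack at row 205. The gap is about 17 mm. The bar sits at about −0.15 rad in the guide frame. Next I'll approach and grip the knob.

```bash
cat >> h.py <<'E'
def ori(a):
    y=np.array([-np.sin(a),np.cos(a),0]);z=np.array([0,0,-1.]);return R.from_matrix(np.c_[np.cross(y,z),y,z]).as_rotvec()
E
python3 - <<'E'
from h import *
K=g2w(-.0158,.1592,.20);a0=-.03
for k in(-1,0,1):
  for d in(0,1.3,2.6):
    q=ctrl.ik(K,ori(a0+k*np.pi+d));print(k,d,q)
q=ctrl.ik(K,ori(a0));
E
```

```text
-1 0 [-0.9321  0.4498  0.7226  1.817  -0.3475  1.0054 -1.6702]
-1 1.3 [-0.8598  0.4252  0.6224  1.8148 -0.291   0.994  -0.4199]
-1 2.6 [-0.7058  0.3907  0.4187  1.8099 -0.1876  0.98    0.7892]
0 0 [-0.635   0.3809  0.3281  1.8076 -0.1451  0.9766  1.2935]
0 1.3 [-0.4345  0.3679  0.0762  1.8006 -0.0331  0.9743  2.496 ]
0 2.6 [-1.1584  0.6016  1.0847  1.8229 -0.5994  1.0909 -1.9944]
1 0 [-0.9321  0.4498  0.7226  1.817  -0.3475  1.0054 -1.6702]
1 1.3 [-0.8598  0.4252  0.6224  1.8148 -0.291   0.994  -0.4199]
1 2.6 [-0.7058  0.3907  0.4187  1.8099 -0.1876  0.98    0.7892]
```

Run:
```python
from h import *
K=g2w(-.0158,.1592,.20);a=-.03-np.pi
ctrl.goto(K,ori(a));s=ctrl.observe();print(s["t"],s["qpos"],s["contact_force"])
K[2]=.081;ctrl.move_linear(K,vel=.1);s=ctrl.observe();print(s["t"],s["position"],s["contact_force"])
hand.command_gripper(0.0);s=ctrl.observe();print(s["t"],s["position"],s["contact_force"],s["wrist_torque"],s["width"],s["grip_force"])
f=cam("side",1)["frame"][150:270,330:490];cv2.imwrite("pics/grip.png",cv2.resize(f[:,:,::-1].clip(0,255).astype(np.uint8),None,fx=4,fy=4))
```

```text
3.0 [-0.9328  0.4499  0.7216  1.8167 -0.3475  1.0054 -1.6697] [-0.5033  0.2948  0.2412]
4.3417 [0.5417 0.1791 0.0815] [-0.5924  0.4627 -0.0474]
4.9917 [0.5414 0.1786 0.0812] [-2.2591 -2.9962  4.9472] [-0.5092  0.4186  0.2504] 0.1528266323709262 58.565359711647034
```

View pics/grip.png

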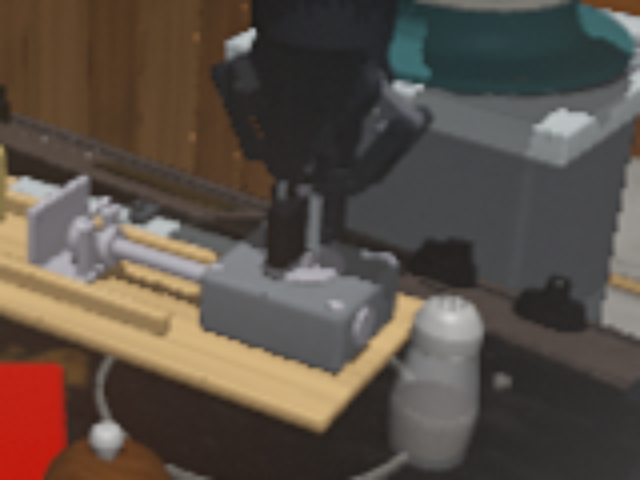

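The fingers hold the upright bar at crop (290,220) and are clear of the housing. Reported opening is about 13 mm, consistent with the 14 mm bar. Now winding outward.

```bash
cat >> h.py <<'E'
def meas(k=3,pic=None):
    c=cam("top",k)
    xs,ys,g=rect(c,-.085,-.03,-.03,.09,.03)
    if pic: cv2.imwrite(pic,cv2.resize(g[:,:,::-1].clip(0,255).astype(np.uint8),None,fx=3,fy=3))
    def cen(w):
        i=int(w.argmax());h=w[i]/2;l=i;r=i
        while l>0 and w[l]>h:l-=1
        while r<len(w)-1 and w[r]>h:r+=1
        L=l+(h-w[l])/(w[l+1]-w[l]);Rr=r-(h-w[r])/(w[r-1]-w[r])
        return np.interp((L+Rr)/2,np.arange(len(ys)),ys),(Rr-L)*.0005
    pr=(xs<-.037)&(xs>-.049);tr=(xs<-.067)&(xs>-.077)
    b=g[pr][:,:,2].mean(0);p=cen(np.clip(b-np.median(b),0,None))
    d=g[tr].mean(2).mean(0);t=cen(np.clip(np.percentile(d,80)-d,0,None))
    return p,t,p[0]-t[0]
def turn(d):
    q=np.array(ctrl.observe()["qpos"]);q[6]+=d;ctrl.set_joints(q);s=ctrl.observe()
    print("q7",s["qpos"][6],"t",s["t"],"F",s["contact_force"],"M",s["wrist_torque"],"w",s["width"],s["position"])
E
python3 - <<'E'
from h import *
print(meas(3))
turn(1.0);print(meas())
turn(1.0);print(meas(3,"pics/m1.png"))
E
```

```text
((np.float64(0.0027198562622069503), np.float32(0.00864563)), (np.float64(0.017982742309570244), np.float32(0.01077047)), np.float64(-0.015262886047363294))
q7 -0.5645241517241545 t 6.175 F [ 6.9286 -9.9577 -4.618 ] M [-2.0998 -1.2473  0.0038] w 0.15311787153223258 [0.5423 0.1765 0.0813]
((np.float64(0.011425399780273364), np.float32(0.0082344515)), (np.float64(0.017998443603515556), np.float32(0.010799065)), np.float64(-0.006573043823242192))
q7 0.4354809998972012 t 7.3083 F [ 20.2911  -1.7575 -19.2957] M [-0.1324 -3.9222  0.043 ] w 0.15587668672931454 [0.5446 0.1761 0.0814]
((np.float64(0.02623179244995111), np.float32(0.008667656)), (np.float64(0.01800811767578118), np.float32(0.010825371)), np.float64(0.00822367477416993))
```

View pics/m1.png

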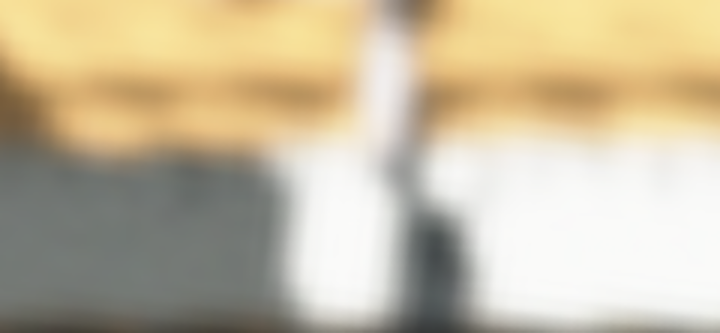

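The pointer now sits at crop (385,90) and the tab at (435,270), so the pointer is about 8 mm past the tab on the knob side. I'll go a bit further and re-centre the grip, because the TCP circled the knob axis by 2.4 mm. Then I'll wind in, stopping just short.

Run:
```python
from h import *
turn(.2);print(meas())
hand.command_gripper(.6);ctrl.move_linear([.5438,.1784,.081],vel=.05);hand.command_gripper(0.)
turn(-.65);print(meas())
turn(-.55)
c=cam("top",4);xs,ys,g=rect(c,-.085,-.03,-.01,.05,.025)
i=np.arange(0,len(ys),4)
print("y mm",(ys[i]*1e3).round().astype(int))
for x in(-.037,-.041,-.045,-.049,-.053,-.057,-.061,-.065,-.069,-.073,-.077,-.081):
    j=np.argmin(abs(xs-x));print(x,"R",g[j,i,0].astype(int));print("       B",g[j,i,2].astype(int))
print(meas(3,"pics/m2.png"))
```

```text
q7 0.6346042865768439 t 7.775 F [ 7.7707  1.9924 -8.5531] M [ 0.3796 -1.2323  0.2865] w 0.15364106173674366 [0.5451 0.1763 0.0813]
((np.float64(0.029165874481201115), np.float32(0.008573861)), (np.float64(0.018020080566406183), np.float32(0.010850045)), np.float64(0.011145793914794932))
q7 -0.015800903107213105 t 9.7417 F [-0.0866  0.1509  1.5244] M [-0.1246  0.315  -0.299 ] w 0.15330246733508562 [0.5439 0.1784 0.0811]
((np.float64(0.029186111450195257), np.float32(0.008583725)), (np.float64(0.018012252807617122), np.float32(0.010840157)), np.float64(0.011173858642578135))
q7 -0.5632630177538427 t 10.5 F [0.65   0.8377 3.3416] M [ 0.0513  0.4385 -0.2911] w 0.15363903442462964 [0.5438 0.1784 0.0811]
y mm [50 48 46 44 42 40 38 36 34 32 30 28 26 24 22 20 18 16 14 12 10  8  6  4
  2  0 -2 -4 -6 -8]
-0.037 R [245 245 246 246 246 247 246 245 244 244 243 242 238 230 221 205 199 209
 224 237 240 243 243 243 243 244 245 245 246 246]
       B [146 147 148 151 153 153 151 149 148 146 147 151 165 180 188 178 155 135
 129 135 141 144 145 145 145 145 147 148 149 150]
-0.041 R [231 231 232 232 233 
[... 2330 characters left out ...]
49 249 249 249]
-0.077 R [116 117 134 167 212 242 246 249 249 249 249 237 211 167 118  91  82  88
 118 164 213 242 247 250 250 250 249 249 249 249]
       B [116 118 135 166 210 240 245 248 249 248 248 235 209 168 123  98  89  94
 121 162 211 240 245 248 249 248 248 248 248 248]
-0.081 R [109 112 131 163 202 229 233 234 234 232 233 216 180 142 105  83  80  89
 117 154 192 221 233 239 241 243 244 244 242 239]
       B [103 105 124 158 198 224 229 229 229 227 226 209 175 141 108  89  86  92
 116 149 185 215 229 236 239 240 242 241 238 235]
((np.float64(0.020952926635742122), np.float32(0.008221444)), (np.float64(0.017972320556640557), np.float32(0.010699807)), np.float64(0.002980606079101566))
```

View pics/m2.png

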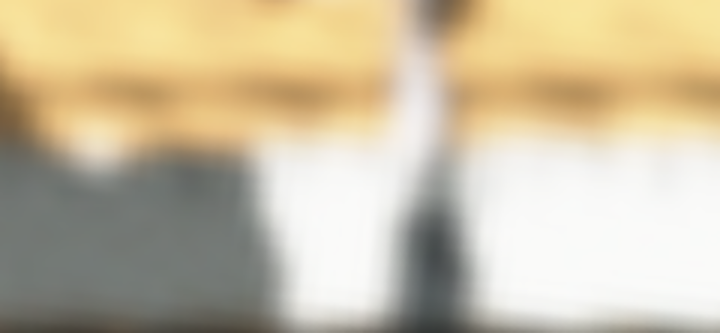

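The pointer tip is at crop (425,130) and the tab at (432,260), which leaves about 2.5–3 mm once I allow for tab height and the pointer's shadow. I'll wind in the rest and cross-check with the plate's face edge.

Run:
```python
from h import *
turn(-.15);print(meas(4))
c=cam("top",6)
xs,ys,g=rect(c,-.034,.034,-.02,.06,.06);i=np.arange(0,len(ys),4);print((ys[i]*1e3).round().astype(int))
for x in(.028,.02,.0,-.02,-.028):
    j=np.argmin(abs(xs-x));print(x,g[j,i,0].astype(int),g[j,i,2].astype(int))
s=cam("side",4);cv2.imwrite("pics/side2.png",cv2.resize(s["frame"][185:225,320:395][:,:,::-1].astype(np.uint8),(750,400),interpolation=cv2.INTER_CUBIC))
for n,P in(("tab base y18",g2w(-.073,.018,.015)),("tab z30",g2w(-.073,.018,.03)),("face top +x",g2w(.031,.018,.06)),("face top -x",g2w(-.031,.018,.06)),("ptr tip",g2w(-.058,.018,.03))):print(n,(proj(s,P)-[320,185])*10)
```

```text
q7 -0.7123858653973377 t 11.125 F [ 0.4222 -0.0085  2.2454] M [ 0.0968  0.4828 -0.3028] w 0.156957032980653 [0.5438 0.1784 0.0811]
((np.float64(0.01899125671386712), np.float32(0.007851562)), (np.float64(0.01797862243652337), np.float32(0.01072921)), np.float64(0.0010126342773437505))
[ 60  58  56  54  52  50  48  46  44  42  40  38  36  34  32  30  28  26
  24  22  20  18  16  14  12  10   8   6   4   2   0  -2  -4  -6  -8 -10
 -12 -14 -16 -18]
0.028 [219 214 208 201 195 191 187 184 184 190 203 214 217 216 210 203 196 197
 206 222 233 232 223 215 211 212 209 204 199 194 189 188 192 204 216 221
 220 215 209 203] [114 110 107 103  99  98  96  94  94  99 106 112 113 112 109 104 101 113
 140 180 211 211 190 155 126 115 108 105 102  99  96  95  99 106 113 116
 115 111 107 104]
0.02 [250 250 249 249 249 246 243 237 235 240 245 249 249 250 250 249 249 246
 241 235 233 218 202 200 218 239 245 248 249 249 249 249 249 249 249 249
 250 249 249 249] [163 164 166 172 186 196 199 193 192 202 215 224 229 232 234 234 231 225
 219 216 221 210 182 151 135 142 152 159 162 162 162 161 161 161 162 163
 
[... 470 characters left out ...]
43 248 249 249 249 249 249 249
 249 249 249 249] [150 148 143 148 164 188 198 183 157 158 190 227 243 246 243 236 229 228
 236 243 242 233 200 143  99  85 100 127 143 154 157 156 156 156 155 156
 156 156 156 157]
-0.028 [245 245 245 245 244 241 236 217 190 172 186 217 237 245 246 244 241 237
 233 229 221 201 173 141 123 133 162 207 238 245 248 248 248 248 248 248
 248 248 248 248] [146 146 147 153 165 175 177 162 139 130 150 186 209 221 222 219 210 203
 200 201 204 191 163 120  82  71  80 107 133 146 153 154 155 155 155 154
 154 154 154 153]
tab base y18 [454.609  195.9495]
tab z30 [455.8694 145.4862]
face top +x [231.0072 191.2238]
face top -x [370.886   99.8145]
ptr tip [425.5923 166.3795]
```

View pics/side2.png

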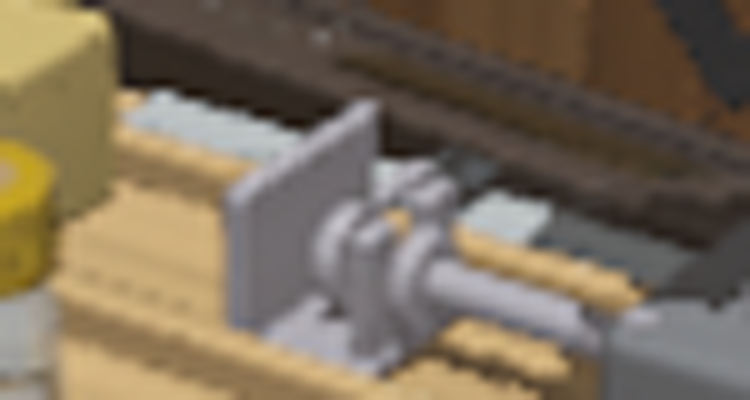

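The side view shows the plate's left silhouette at crop x≈228, and the tab (440–505, 165) partly hidden by the lug. The bright pointer arm looks centred on the plate's thickness rather than on its face, so I'll look at the raw unobstructed pixels around the tip from the first frames.

Run:
```python
from h import *
c=imaging.read_camera("top");c["frame"]=np.load("pics/t.npy")
np.set_printoptions(linewidth=250)
for k in(0,2):
    print("ch",k,"cols 288..306");
    for r in range(197,242):
        if r<203 or r>219:print(r,c["frame"][r,288:307,k].astype(int))
print("tip-ish guide xy of px(298,225),(299,230):",w2g(plane(c,(298,225),.03)),w2g(plane(c,(299,230),.03)))
for z,x0,x1 in((.06,.024,.030),(.03,-.048,-.042),(.03,-.052,-.048),(.03,-.056,-.052),(.03,-.060,-.056),(.03,-.064,-.06),(.02,-.078,-.066)):
    xs,ys,g=rect(c,x0,x1,-.02,.03,z);p=g.mean(0)[::4];print(z,x0,"y",(ys[::4]*1e3).round().astype(int)[[0,-1]]);print(p[:,0].astype(int),p[:,2].astype(int))
b=cv2.resize(c["frame"][193:243,275:320][:,:,::-1].astype(np.uint8),(540,600),interpolation=cv2.INTER_NEAREST);cv2.imwrite("pics/near.png",b)
```

```text
ch 0 cols 288..306
197 [246 245 243 242 241 242 244 245 242 240 238 236 231 227 224 221 218 219 221]
198 [241 240 238 236 232 232 239 240 232 223 222 218 208 198 193 188 186 195 212]
199 [221 220 220 219 211 217 234 236 218 199 212 223 224 220 219 217 218 226 237]
200 [186 195 213 224 224 229 238 236 215 211 232 242 243 244 244 243 244 245 247]
201 [210 221 235 242 244 244 245 238 218 218 239 247 249 249 249 249 249 249 249]
202 [235 239 244 248 249 248 246 238 209 202 234 246 248 249 249 248 248 248 248]
220 [186 169 189 217 230 236 242 241 225 180 136 130 176 230 243 244 244 245 246]
221 [225 214 223 236 242 243 244 239 221 177 145 139 179 228 241 242 242 243 244]
222 [237 237 240 244 247 247 245 239 229 213 194 175 190 229 241 243 243 242 242]
223 [240 242 244 245 246 247 245 242 238 236 230 213 208 228 237 239 238 235 231]
224 [243 243 242 242 242 241 240 239 238 241 238 222 206 210 218 223 224 219 210]
225 [238 236 231 227 225 223 221 223 229 238 234 206 175 175 191 212 224 226 224]
226 [223 219 209 195 187 185 192 209 225 235 231 194 162 180 208 230 240 241 241]
227 [220 222 21
[... 4518 characters left out ...]
 205 213 217 215]
0.03 -0.06 y [ 30 -18]
[244 244 244 244 242 241 243 245 245 243 237 234 231 226 208 189 187 206 230 235 239 242 245 246 243] [240 240 241 241 238 237 238 241 241 238 232 228 226 222 204 185 183 201 223 229 234 238 240 241 238]
0.03 -0.064 y [ 30 -18]
[248 247 243 235 224 219 222 229 234 237 236 238 241 241 236 229 228 235 243 246 247 248 248 248 246] [247 246 242 234 223 217 221 228 233 235 235 237 239 240 234 227 226 233 242 244 246 247 247 247 245]
0.02 -0.078 y [ 30 -18]
[249 238 214 167 118  92  82  98 137 187 228 244 248 250 249 249 249 249 249 249 249 249 249 249 249] [247 236 212 167 121  97  88 102 138 186 226 242 247 248 248 248 248 248 248 248 248 248 248 248 248]
```

View pics/near.png

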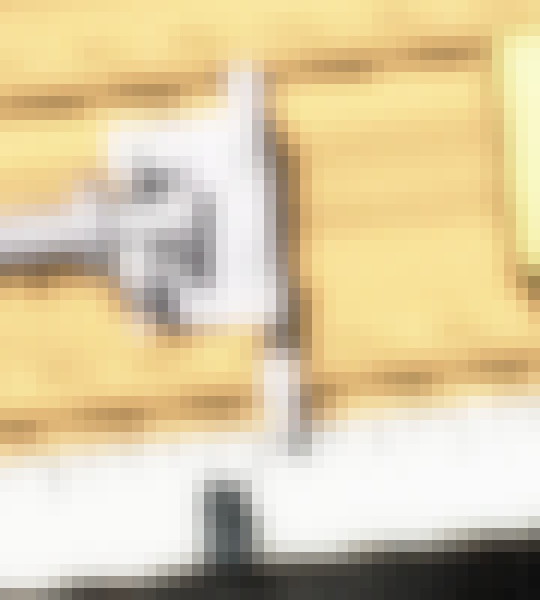

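In this crop the pointer arm, (265–300, 350–440), runs in line with the plate's full thickness. The plate's face edge is about 2.9 mm nearer the cheese than the arm's centre. The text puts the pointer point level with the stop face, so it is the face that must match the tab at y≈18.3 mm. The face is now at about 16.2, so I went too far in. I'll back off clearly and come in again to tracker value ≈21.0.

Run:
```python
from h import *
turn(1.32);print(meas())
turn(-.7);turn(-.48);m=meas(4);print(m)
d=(m[0][0]-.0210)/.015
turn(-d);print(meas(4))
hand.command_gripper(.6);print(meas(2))
p=ctrl.observe()["position"];ctrl.move_linear([p[0],p[1],.2],vel=.15)
c=cam("top",4);print(meas(4))
xs,ys,g=rect(c,.024,.030,-.01,.05,.06);pb=g.mean(0)[::4,2].astype(int);print("plate B from y=50 step2",pb)
print(ctrl.observe()["t"])
# cheese grasp candidates
for y in(-.12,-.18,-.2):
  P=g2w(0,y,.06)
  for k in(0,1,2,3):
    print(y,k,ctrl.ik(P,ori(YAW+k*np.pi/2)))
```

```text
q7 0.6028331279966872 t 13.125 F [0.2429 0.3823 1.056 ] M [0.1218 0.132  0.0274] w 0.15753334146950546 [0.5439 0.1784 0.0811]
((np.float64(0.028913124084472597), np.float32(0.008660565)), (np.float64(0.01800688171386712), np.float32(0.010827821)), np.float64(0.010906242370605477))
q7 -0.09438166106587911 t 14.0083 F [-0.4779  0.4173  2.0228] M [ 0.0882  0.3529 -0.2598] w 0.15186066914739205 [0.5439 0.1784 0.0812]
q7 -0.5701356297239935 t 14.5583 F [-0.2208  1.1595  1.6251] M [ 0.1786  0.4837 -0.2791] w 0.15537328460178385 [0.5439 0.1784 0.0812]
((np.float64(0.020787185668945246), np.float32(0.008299843)), (np.float64(0.017983551025390558), np.float32(0.010762848)), np.float64(0.002803634643554688))
q7 -0.5573343306667048 t 15.0083 F [-0.4737  1.6104  2.5699] M [ 0.0886  0.4693 -0.0582] w 0.15668837917257597 [0.5439 0.1784 0.0812]
((np.float64(0.02076858520507806), np.float32(0.008331917)), (np.float64(0.01797581481933587), np.float32(0.010726677)), np.float64(0.0027927703857421916))
((np.float64(0.020771911621093684), np.float32(0.008426011)), (np.float64(0.017987274169921807), np.fl
[... 449 characters left out ...]
334  1.0748  1.8289 -0.9764  1.0219 -2.1435]
-0.12 2 [-0.446   0.7517  0.768   1.824  -0.682   0.8519 -0.7849]
-0.12 3 [-0.2483  0.6555  0.4783  1.8176 -0.4152  0.7693  0.5748]
-0.18 0 [ 0.0802  0.6359  0.1664  1.7574 -0.1433  0.76    2.0158]
-0.18 1 [-0.5012  0.9531  1.0654  1.7768 -0.9726  1.0416 -2.0708]
-0.18 2 [-0.3371  0.7792  0.7657  1.772  -0.6852  0.8782 -0.7006]
-0.18 3 [-0.1508  0.6852  0.4854  1.7658 -0.4257  0.7965  0.6703]
-0.2 0 [ 0.1102  0.6469  0.1681  1.7368 -0.1453  0.77    2.0467]
-0.2 1 [-0.4617  0.9603  1.061   1.7561 -0.9703  1.0487 -2.0497]
-0.2 2 [-0.3011  0.79    0.7647  1.7513 -0.6863  0.8885 -0.6748]
-0.2 3 [-0.1192  0.6969  0.488   1.7452 -0.4297  0.8074  0.7005]
```

The pointer tracker holds at 20.75 after release, so the face lines up with the tab to within the measurement. Now I'll push the cheese at its far end with closed fingers, watching the force.

Run:
```python
from h import *
o=ori(YAW-np.pi/2);Y3=np.r_[Y,0]
hand.command_gripper(0.)
ctrl.goto(g2w(.0025,-.192,.18),o)
ctrl.move_linear(g2w(.0025,-.192,.046),vel=.12)
ctrl.sleep(.2);s=ctrl.observe();print(s["t"],w2g(s["position"]),s["contact_force"]@Y3)
f0=s["contact_force"]@Y3
y=-.170;ctrl.move_linear(g2w(.0025,y,.046),vel=.03)
while y<-.1085:
    y+=.0205;y=min(y,-.1085);ctrl.move_linear(g2w(.0025,y,.046),vel=.03);s=ctrl.observe();F=(s["contact_force"]@Y3)-f0;print(round(s["t"],2),w2g(s["position"]),F)
    if F<-5:break
print(meas(2))
```

```text
20.4167 [ 0.0028 -0.192   0.0465] 0.43269612995377726
22.13 [ 0.0025 -0.1494  0.046 ] -0.8511712499521735
22.97 [ 0.0025 -0.129   0.046 ] -0.6511511281224197
23.8 [ 0.0025 -0.1084  0.046 ] -1.3497765298772832
24.05 [ 0.0025 -0.1086  0.046 ] -0.742460344650719
((np.float64(0.07860482311248777), np.float32(0.019801993)), (np.float64(-0.02950000000000011), np.float32(1.8508043)), np.float64(0.10810482311248788))
```

Run:
```python
from h import *
Y3=np.r_[Y,0];f0=.43;y=-.1085
def F():
    return np.mean([ctrl.observe()["contact_force"]@Y3 for _ in range(3)])-f0
for i in range(60):
    y+=.0007;ctrl.move_linear(g2w(.0025,y,.046),vel=.02);ctrl.sleep(.05);f=F();s=ctrl.observe();print(round(s["t"],2),round(y*1e3,1),(w2g(s["position"])[1]*1e3).round(2),round(f,1))
    if f<-10:break
    if y>-.090:break
if f<-8:
    for k in range(8):
        ctrl.sleep(.1);print(round(F(),1),end=" ")
```

```text
24.45 -107.8 -107.77 -0.9
24.75 -107.1 -107.15 -0.5
25.05 -106.4 -106.38 -0.8
25.35 -105.7 -105.63 -1.6
25.65 -105.0 -105.13 -2.8
25.95 -104.3 -104.86 -6.4
26.25 -103.6 -104.82 -9.0
26.55 -102.9 -104.79 -12.1
-12.9 -12.3 -12.7 -12.1 -12.4 -12.0 -12.4 -11.7
```

Held about 12 N for 0.8 s, and the stop was firm: it moved only 0.07 mm between 6 and 12 N. The contact position also confirms the face reading rather than the arm-centre one. Next I'll retreat and check.

Run:
```python
from h import *
ctrl.move_linear(g2w(.0025,-.135,.046),vel=.04)
ctrl.move_linear(g2w(.0025,-.135,.2),vel=.15)
q=[-1.379,.417,-.01,1.614,.005,1.111,-.053];ctrl.set_joints(q)
c=cam("top",4);print(meas(4),ctrl.observe()["t"])
print("knob top-only",w2g(plane(c,(239.4,220.4),.1)))
b=cv2.resize(c["frame"][185:245,235:345][:,:,::-1].astype(np.uint8),(770,420),interpolation=cv2.INTER_CUBIC);cv2.imwrite("pics/fin.png",b)
xs,ys,g=rect(c,-.015,.015,-.01,.05,.065);print(ys[0],g.mean(0)[::4].astype(int).T)
xs,ys,g=rect(c,-.015,.015,-.13,-.07,.069);print(ys[0],g.mean(0)[::4].astype(int).T)
```

```text
((np.float64(0.021402786254882747), np.float32(0.008128655)), (np.float64(0.01799070739746087), np.float32(0.010799744)), np.float64(0.0034120788574218755)) 32.8583
knob top-only [-0.0165  0.1568  0.1   ]
0.05 [[207 195 183 185 199 210 215 215 209 196 190 198 216 233 237 234 232 237
  244 248 249 250 250 250 250 250 250 250 249 250]
 [203 192 180 182 196 208 213 213 206 193 187 195 214 230 235 230 226 230
  240 247 249 250 250 250 249 249 249 250 250 250]
 [204 194 182 184 197 209 215 215 208 196 189 197 216 232 236 226 204 186
  187 198 205 208 208 208 207 207 206 206 206 205]]
-0.07 [[249 249 250 250 250 250 250 249 247 240 219 197 197 219 236 242 243 243
  243 243 243 243 243 243 243 243 243 243 243 243]
 [247 247 247 247 247 247 246 245 242 230 200 169 162 180 200 211 214 214
  215 214 214 214 214 213 213 214 214 214 214 214]
 [191 190 190 190 189 189 188 185 176 157 128 105 102 116 132 141 144 144
  144 144 144 144 144 143 143 143 144 143 143 143]]
```

View pics/fin.png

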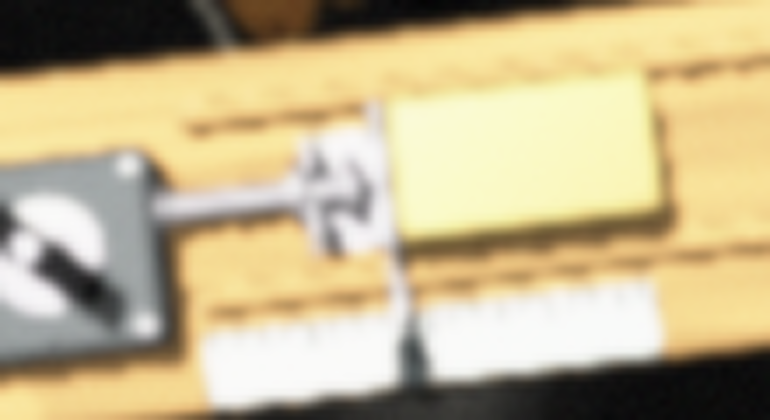

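The final crop shows the plate/cheese boundary running from (388,100) to (398,240). Extended along the guide it meets the tab at (412,360), and the pointer tip at (408,310) points at the tab. The cheese rests flush against the plate and the arm is clear, so I'm handing in.

```bash
python3 -c "
from plant import ticket
print(ticket.sign_off())"
```

```text
the job is handed in; nothing more can be done
None
```

I set the stop from the outside so its face lines up with the tab to within about 1 mm by camera, pressed the cheese against it at about 12 N for 0.8 s (the tracked pointer reads about 0.6 mm further out afterwards), left it resting there with the arm clear, and handed the job in after about 33 s.

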